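# Snap the spring-loaded reel spindle into its bench yoke

## Robot

A 6-joint arm with a two-finger parallel gripper is mounted at the origin on the work surface. World frame = base frame: x ahead of the robot, y to its left, z up, the work surface at z = 0. Lengths are in m, angles in degrees, forces in N, time in s.
With the tool pointing down it reaches from about 0.3 to 0.75 m from the base axis. Payload 8.5 kg.
Tool frame: the origin (TCP) lies between the finger pads; the fingertips stand env.finger_overhang ahead of it and the grasp point (between the pads) lies 2 mm behind it (env.finger_overhang is the distance from the TCP to the fingertips, in m); z points along the fingers, y is the line along which they close (so a half turn about z gives the same grasp; the last joint's range is limited). The gripper opens to 85 mm and grips with 20 to 120 N. Pads are 22 mm wide; open, the fingers measure 114 mm over their backs; the gripper's body (76 mm by 85 mm) begins 54 mm behind the grasp point. The pads swing forward as they close: fully open they stand 13 mm farther back than shut.
Start: joints at [52.752, 21.807, 74.336, -0, 83.858, -12.336], TCP at [0.232, 0.499, 0.248] pointing down, gripper open.
Joint ranges: [-178.18, 178.18], [-50.72, 133.34], [12.68, 142.11], [-81.47, 261.47], [9.98, 163.14], [-165.26, 165.26]. Speed limits (degrees/s): [136.94, 136.94, 180, 180, 180, 180].

## Interface

Orientations are given as a 3x3 rotation matrix whose columns are the frame's x, y, z axes.
In Python, from rig import env gives the robot as it stands. The module is installed in compiled form; this text tells all that it offers.
- The arm moves only by the tool jog_arm, never from a script. Its arguments are lists of equal length, an entry for each row: "hand": the finger opening in m, from 0 to 0.0854; "travel": the shift along the world's x, y, z in m, a list of three; "yaw": the turn about the world's z in rad. A call has exactly 5 rows; each row shifts and turns the commanded pose from where the row before left it; what a row does not reach is not made up. A row lasts 1/8 s, in which the tool goes at most 62.5 mm and 10.7 degrees, less where a joint would pass 70% of its speed; a pose out of reach is approached as far as the arm can. A call is refused whole if a number of a shift passes 0.0625 or a number of a turn 0.188, either way. A call with a gripper value outside its range is refused whole. The fingers move at their own pace and stop on an object; "grip_force" is the grip in N (left out, the last holds). Time passes only in rows, so rows that do not move let the fingers close, or fill a call up. It gives the time, the measured TCP pose, the force, the opening and the grip force at its end, in the units of the state.
- env.observe(): the state, without advancing time (a new reading comes with each control period).
- env.get_image(name): name is "side" or "top" or "wrist"; returns the picture (420x560x3 uint8, red, green, blue); there is no depth.
- env.calibration(name): a dict with "fx", "fy", "cx", "cy" (pixels), "position" and "rotation" of the camera in the world; the wrist camera has in their place "hand_eye" (4x4, takes a point from camera to tool coordinates, whose origin is the TCP and whose axes are the flange's). Camera axes: x right, y down, z forward; pixel columns grow to the right and rows downward; lengths in m; the calibration is good to about 2 mm. A picture is of the moment at which its call begins: read the wrist's pose just before it. calibration takes no time and is no camera call.
- env.close_job(): hands the job in; it is judged then, once.
The state is a dict: "time_s": time; "q": joint angles; "qvel": joint speeds; "joint_efforts": joint torques, N m; "position": TCP position; "tool_rot": TCP orientation; "ft_force": force on the tool from outside, world axes, zero at the start; "wrist_torque": the same for the moment, N m; "grip_width": finger opening in m; "gripper_force": force on a finger pad.
Only numpy, scipy, OpenCV 4.12 (cv2) and the standard library are available. Lean on these libraries where they do the work, as an engineer would, in place of code of your own. Each camera call takes 0.05 s, during which the arm holds its last target. There are 200 camera calls.

## Task

Take the reel spindle from its wooden rest and fit it in the steel yoke: sprung plunger in the open slot of the tall cheek, plain pin in the round cup of the low cheek, by pressing the plunger in against the tall cheek, lowering the spindle between the cheeks and easing it back until the spring has the pin fully home, only then letting go. Press gently: the spring is soft and must not be driven hard against its stop, nor the yoke knocked or forced. Leave the spindle sitting level and free in the yoke, and the jar, tin and spanner where they are.

Things in the scene. Friction and masses are not known exactly. Their poses are not given: they have to be found in the camera images.
- spindle: Aluminium reel spindle: a square bar 28 x 28 x 100 mm, 0.27 kg, with a round steel pin of 10 mm diameter at each end. Origin: middle of the bar, on its axis; y runs along the bar, x and z across its flats. At +y a fixed plain pin, at -y a sprung plunger. It starts level and flat on the rest, axis 48 mm above the bench. Grip the bar about its middle, from above, across its axis.
- pin_end (a point): Tip of the spindle's plain pin, on the axis, 66 mm from the spindle's origin at +y. The pin is fixed, 10 mm in diameter and 16 mm long; its last 4 mm taper to 5 mm.
- plunger_base (a point): Point on the spindle's axis at the plunger end of the bar, 50 mm from its origin at -y, where the plunger comes out. The plunger (10 mm diameter, slippery) stands out 30 mm when free, so its tip is 80 mm from the origin. It goes in at most 16 mm: starts to move at 3 N, takes 0.6 N more per mm, and meets a hard stop at 12.6 N.
- rest: Wooden rest, fixed: a board 60 x 120 x 10 mm with two notched blocks 12 mm thick, 42 mm either side of the middle along y; seats at 34 mm, lips up to 42 mm; between the blocks 72 mm is free for the fingers. Origin under its middle on the bench; the spindle lies in the notches along its y axis, pin towards +y.
- holder: Fixed steel base plate, 64 x 240 x 10 mm, origin under its middle; y along the spindle's place, z up. The grey yoke on it is clamped anywhere within 20 mm either way along y: the yoke's own offset is NOT measured, feel or see it. Seated, the spindle is level along y, axis at z = 70 mm, middle at y = the offset, plunger 4 mm in. The yoke holds still under careful forces.
- slot_mid (a point): Point on the base plate's frame (y = -76, z = 65 mm) where the foot of the tall cheek's inner wall would be with the yoke in mid position; add the yoke's unmeasured offset along y. The wall is 44 mm wide, up to z = 114. In front of it, 12 mm long towards +y, an open-topped slot 13 mm wide for the plunger, floor at z = 65, flaring above z = 79 to 27 mm at z = 89.
- cup_mid (a point): Point on the base plate's frame (y = 59, z = 72 mm) where the middle of the cup's rim would be with the yoke in mid position; add the unmeasured offset. Cup on the low cheek, open towards -y: 24 mm outside, 14 mm bore, 7 mm deep; cup and cheek reach z = 84. For the pin to pass the rim on the way down, the plunger, pressed on the tall wall, must be 12 to 15 mm in (10.2 to 12 N).
- jar: Bystander: glass jar with a steel lid, 60 mm across, 85 mm high. Origin under its middle.
- tin: Bystander: open steel tin, 120 x 90 x 35 mm. Origin under its middle.
- spanner: Bystander: steel spanner 180 mm long lying flat. Origin at its underside.

How it is judged:
By the outcome, as a careful person would: the job done as asked, in the order asked, and still so for the second after the job is handed in, with the robot touching nothing.
It also fails if it takes over 54 s, if anything falls off the work surface, if the arm or the gripper's body presses on something with over 40 N, if the wrist force passes 120 N, or if a joint passes its speed limit or range.

## Working session

There is one attempt and no reset: what is moved stays moved. The work goes in short steps, Python scripts to look and compute and a tool call to move; the robot and the scene stay as the last step left them, time stands still between calls to the robot, and variables do not carry over. Pictures are saved under pics/ and viewed, at most 10 in all, crops included, and the job is handed in when it is done.

Besides the shell and the picture viewer there is one more tool, called after "Call:" as name(argument=value, ...) on one line, values as JSON. jog_arm: Moves the arm, as the interface text tells. Its arguments: {"type":"object","properties":{"hand":{"type":"array"},"travel":{"type":"array"},"yaw":{"type":"array"},"grip_force":{"type":"number"}},"required":["hand","travel","yaw"]}

```bash
mkdir -p pics; python3 - <<'E'
from rig import env
import cv2
s=env.observe()
print({k:s[k] for k in('time_s','position','tool_rot','ft_force','grip_width')},env.finger_overhang)
for n in('top','side'):
    cv2.imwrite(f'pics/{n}0.png',env.get_image(n)[:,:,::-1]); print(n,env.calibration(n))
print(env.calibration('wrist'))
E
```

```text
{'time_s': 0.0, 'position': array([0.23151774, 0.49860187, 0.24770985]), 'tool_rot': array([[-9.06952187e-01,  4.21232593e-01, -9.12355303e-04],
       [ 4.21233451e-01,  9.06951481e-01, -1.17893782e-03],
       [ 3.30854959e-04, -1.45355481e-03, -9.99998889e-01]]), 'ft_force': array([ 0.65539609, -0.17286658,  0.43280809]), 'grip_width': 0.08535611861654137} 0.017
top {'fx': 473.5230540753953, 'fy': 473.5230540753953, 'cx': 293.1309742272628, 'cy': 216.77714027893455, 'position': array([0.44308982, 0.01852111, 0.99137362]), 'rotation': array([[ 0.00818253, -0.98521006,  0.17115542],
       [-0.99986359, -0.01051675, -0.01273578],
       [ 0.01434741, -0.17102786, -0.98516172]])}
side {'fx': 475.2826127926444, 'fy': 475.2826127926444, 'cx': 284.56559215391076, 'cy': 211.61970134341877, 'position': array([ 0.30977587, -0.60064172,  0.81650475]), 'rotation': array([[ 0.91082975, -0.29359281,  0.29015932],
       [-0.41250301, -0.67324317,  0.61366514],
       [ 0.01518011, -0.67863606, -0.73431782]])}
{'fx': 325.8883246393583, 'fy': 325.8883246393583, 'cx': 282.95972966605507, 'cy': 210.2840849961964, 'hand_eye': array([[-1.26908702e-04, -9.59696719e-01, -2.81037706e-01,
         7.13345214e-02],
       [ 9.99999957e-01, -1.96259164e-04,  2.18620412e-04,
        -6.38894696e-04],
       [-2.64965517e-04, -2.81037666e-01,  9.59696702e-01,
        -1.25684584e-01],
       [ 0.00000000e+00,  0.00000000e+00,  0.00000000e+00,
         1.00000000e+00]])}
```

View pics/top0.png

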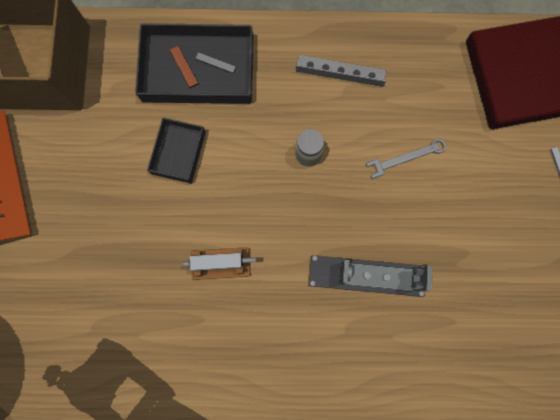

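View pics/side0.png

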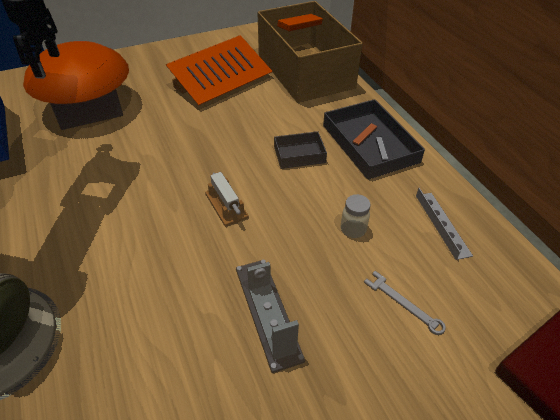

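Top view: spindle bar at about (216,262), pin to the left (+y) and plunger to the right. The base plate runs (310,258)–(430,293), tall cheek at the right (428,278), cup at (348,272). I'll enlarge these for the corners.

```bash
python3 - <<'E'
import cv2,numpy as np
t=cv2.imread('pics/top0.png')
a=cv2.resize(t[235:295,175:275],(500,300),interpolation=cv2.INTER_CUBIC)
b=cv2.resize(t[247:307,300:440],(700,300),interpolation=cv2.INTER_CUBIC)
c=np.zeros((600,700,3),np.uint8);c[:300,:500]=a;c[300:]=b
cv2.imwrite('pics/topc.png',c)
E
```

```text
(no output)
```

View pics/topc.png

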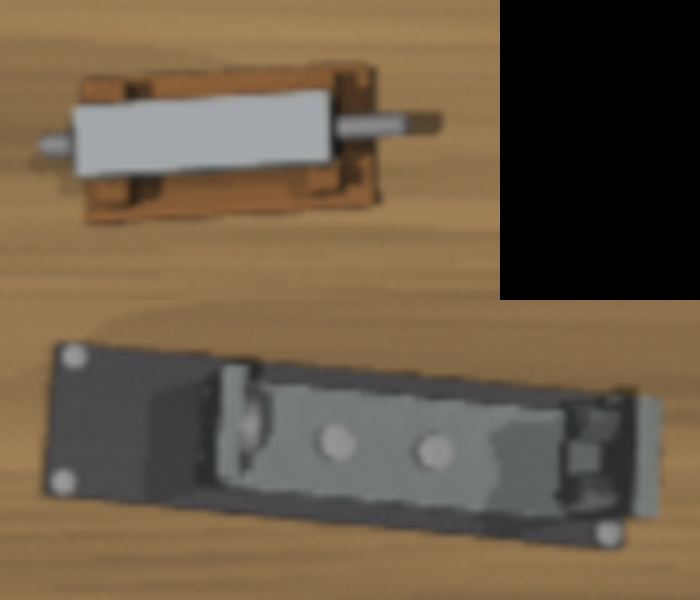

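Crop: bar top corners (74,107),(330,90),(330,160),(78,178). Plate corners (57,342),(45,494),(620,548). Tall cheek's inner top edge (637,393)–(633,515), low cheek's inner top edge (249,366)–(240,482).

```bash
cat > h.py <<'E'
import numpy as np
from rig import env
def ray(cal,p,z,R=None,t=None):
    R=cal['rotation'] if R is None else R; t=cal['position'] if t is None else t
    d=R@np.array([(p[0]-cal['cx'])/cal['fx'],(p[1]-cal['cy'])/cal['fy'],1])
    return t+d*(z-t[2])/d[2]
def wristcal():
    s=env.observe();c=env.calibration('wrist');H=c['hand_eye'];T=s['tool_rot']
    return c,T@H[:3,:3],s['position']+T@H[:3,3]
E
python3 - <<'E'
from h import *
c=env.calibration('top')
A=lambda p:(175+(p[0]+.5)/5-.5,235+(p[1]+.5)/5-.5)
B=lambda p:(300+(p[0]+.5)/5-.5,247+(p[1]-300+.5)/5-.5)
def pr(n,L): print(n,np.round(np.array(L)*1e3,1).tolist())
bar=[ray(c,A(p),.062) for p in((74,107),(330,90),(330,160),(78,178))]
pr('bar',bar);pr('ctr',np.mean(bar,0))
d=bar[0]-bar[1]+bar[3]-bar[2];print('spindle +y dir deg from world y',np.degrees(np.arctan2(-d[0],d[1])),np.linalg.norm(d)/2)
pl=[ray(c,B(p),.01) for p in((57,342),(45,494),(620,548))];pr('plate',pl)
pr('platectr',(pl[0]+pl[2])/2);d=pl[1]-pl[2];print('hold deg',np.degrees(np.arctan2(-d[0],d[1])),np.linalg.norm(d),np.linalg.norm(pl[0]-pl[1]))
d/=np.linalg.norm(d)
for n,z,P in(('tall in',.114,((637,393),(633,515))),('low in',.084,((249,366),(240,482)))):
    q=[ray(c,B(p),z) for p in P];pr(n,q);m=(q[0]+q[1])/2-(pl[0]+pl[2])/2;print('along',m@d,'across',m@np.array([d[1],-d[0],0]))
E
```

```text
bar [[524.4, 209.0, 62.0], [532.1, 109.1, 62.0], [504.7, 108.3, 62.0], [496.8, 206.2, 62.0]]
ctr [514.5, 158.1, 62.0]
spindle +y dir deg from world y 4.484849817335949 0.09917509920124744
plate [[533.5, -31.9, 10.0], [470.9, -27.1, 10.0], [451.0, -263.3, 10.0]]
platectr [492.2, -147.6, 10.0]
hold deg -4.820071263605859 0.23702195351315247 0.06270463572806545
tall in [[507.0, -242.0, 114.0], [462.2, -238.7, 114.0]]
along -0.09304349614402244 across 0.0001687227235730969
low in [[518.1, -101.8, 84.0], [474.0, -97.9, 84.0]]
along 0.047902691286569966 across -0.00020428770405459722
```

Measured values agree with the sizes given: bar 99 mm, plate 237×63 mm. The tall wall lies at about -93 mm along the plate, so the yoke offset is about -17 mm. Approaching the spindle now.

Call:
jog_arm(hand=[0.085,0.085,0.085,0.085,0.085], travel=[[0.028,-0.034,-0.003],[0.028,-0.034,-0.003],[0.028,-0.034,-0.003],[0.028,-0.034,-0.003],[0.028,-0.034,-0.003]], yaw=[-0.106,-0.106,-0.106,-0.106,-0.106], grip_force=60)

```text
time_s: 0.72
position: [0.3723, 0.3276, 0.233]
tool_rot: [[-0.567, 0.824, -0.0], [0.824, 0.567, -0.0], [0.0, -0.001, -1.0]]
ft_force: [0.5, 0.6, 0.2]
grip_width: 0.0849
gripper_force: 0.0
```

Call:
jog_arm(hand=[0.085,0.085,0.085,0.085,0.085], travel=[[0.0286,-0.034,-0.01],[0.0286,-0.034,-0.01],[0.0286,-0.034,-0.01],[0.0286,-0.034,-0.01],[0.0286,-0.034,-0.01]], yaw=[-0.106,-0.106,-0.106,-0.106,-0.106])

```text
time_s: 1.35
position: [0.5153, 0.1576, 0.1828]
tool_rot: [[-0.072, 0.997, -0.001], [0.997, 0.072, 0.0], [0.0, -0.001, -1.0]]
ft_force: [0.7, 1.1, 1.2]
grip_width: 0.085
gripper_force: 0.0
```

Call:
jog_arm(hand=[0.085,0.085,0.085,0.085,0.085], travel=[[0,0,-0.01],[0,0,-0.01],[0,0,0],[0,0,0],[0,0,0]], yaw=[0,0,0,0,0])

```text
time_s: 1.98
position: [0.5146, 0.1592, 0.1638]
tool_rot: [[-0.077, 0.997, 0.001], [0.997, 0.077, 0.0], [-0.0, 0.001, -1.0]]
ft_force: [-0.6, 0.2, -0.2]
grip_width: 0.085
gripper_force: 0.0
```

```bash
python3 - <<'E'
from h import *
import cv2
s=env.observe();print(s['position'],s['tool_rot'],s['ft_force'],s['time_s'])
cv2.imwrite('pics/w1.png',env.get_image('wrist')[:,:,::-1])
E
```

```text
[0.51458793 0.15924548 0.1638061 ] [[-7.67920008e-02  9.97046760e-01  8.64837739e-04]
 [ 9.97047135e-01  7.67919723e-02  6.61402423e-05]
 [-4.67681382e-07  8.67363031e-04 -9.99999624e-01]] [-0.58502073  0.17163054 -0.2058597 ] 1.975
```

View pics/w1.png

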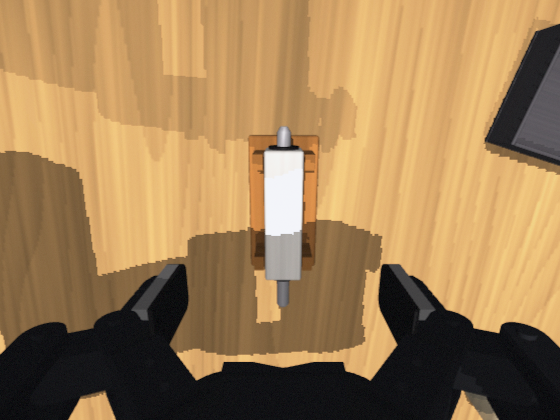

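Wrist view: bar top corners (264,151),(303,151),(300,279),(266,279). The bar is aligned and centred between the fingers.

```bash
python3 - <<'E'
from h import *
c,R,t=wristcal()
b=[ray(c,p,.062,R,t) for p in((264,151),(303,151),(300,279),(266,279))]
print(np.round(np.array(b)*1e3,1).tolist(),np.mean(b,0))
d=b[0]-b[3]+b[1]-b[2];print(np.degrees(np.arctan2(-d[0],d[1])),np.linalg.norm(d)/2, env.observe()['position'])
E
```

```text
[[497.8, 204.9, 62.0], [524.7, 207.0, 62.0], [531.5, 109.1, 62.0], [505.3, 107.1, 62.0]] [0.51483238 0.1570238  0.062     ]
4.1872852135051595 0.09809685940677006 [0.51463482 0.15916183 0.16376554]
```

Call:
jog_arm(hand=[0.085,0.085,0.085,0.085,0.085], travel=[[0,-0.002,-0.04],[0,0,-0.04],[0,0,-0.028],[0,0,-0.01],[0,0,0]], yaw=[0,0,0,0,0])

```text
time_s: 2.65
position: [0.5148, 0.1569, 0.0455]
tool_rot: [[-0.076, 0.997, 0.0], [0.997, 0.076, -0.0], [-0.0, 0.0, -1.0]]
ft_force: [-0.2, 0.2, 0.5]
grip_width: 0.0855
gripper_force: 0.0
```

Call:
jog_arm(hand=[0.06,0.045,0.035,0.02,0.02], travel=[[0,0,0],[0,0,0],[0,0,0],[0,0,0],[0,0,0]], yaw=[0,0,0,0,0], grip_force=60)

```text
time_s: 3.28
position: [0.5149, 0.1568, 0.0459]
tool_rot: [[-0.076, 0.997, 0.001], [0.997, 0.076, 0.0], [-0.0, 0.001, -1.0]]
ft_force: [-1.2, -0.2, 5.5]
grip_width: 0.0274
gripper_force: 59.7
```

Call:
jog_arm(hand=[0.02,0.02,0.02,0.02,0.02], travel=[[0,0,0],[0,0,0],[0,0,0],[0,0,0],[0,0,0]], yaw=[0,0,0,0,0])

```text
time_s: 3.9
position: [0.5149, 0.1568, 0.0458]
tool_rot: [[-0.076, 0.997, 0.001], [0.997, 0.076, 0.0], [-0.0, 0.001, -1.0]]
ft_force: [-0.7, -0.9, 6.0]
grip_width: 0.0277
gripper_force: 59.7
```

Call:
jog_arm(hand=[0.02,0.02,0.02,0.02,0.02], travel=[[0,0,0.01],[0,0,0.025],[0,0,0.035],[0,0,0.035],[0,0,0.015]], yaw=[0,0,0,0,0])

```text
time_s: 4.53
position: [0.5149, 0.1569, 0.1674]
tool_rot: [[-0.076, 0.997, 0.002], [0.997, 0.076, 0.0], [0.0, 0.002, -1.0]]
ft_force: [0.4, 0.1, -3.2]
grip_width: 0.0273
gripper_force: 59.5
```

Call:
jog_arm(hand=[0.02,0.02,0.02,0.02,0.02], travel=[[-0.002,-0.02,0],[-0.0025,-0.035,0],[-0.0025,-0.035,0],[-0.0025,-0.035,0],[-0.0025,-0.035,0]], yaw=[-0.01,-0.019,-0.019,-0.019,-0.019])

```text
time_s: 5.15
position: [0.5022, -0.0042, 0.1654]
tool_rot: [[0.011, 1.0, -0.001], [1.0, -0.011, 0.0], [0.0, -0.001, -1.0]]
ft_force: [0.6, 0.4, -3.1]
grip_width: 0.0272
gripper_force: 59.4
```

Call:
jog_arm(hand=[0.02,0.02,0.02,0.02,0.02], travel=[[-0.0025,-0.035,0],[-0.0025,-0.035,0],[-0.0025,-0.035,0],[-0.0025,-0.0315,0],[-0.001,-0.015,0]], yaw=[-0.019,-0.019,-0.019,-0.015,-0.003])

```text
time_s: 5.78
position: [0.4913, -0.1559, 0.1653]
tool_rot: [[0.086, 0.996, -0.0], [0.996, -0.086, 0.0], [0.0, -0.0, -1.0]]
ft_force: [0.1, -0.2, -2.8]
grip_width: 0.0275
gripper_force: 59.4
```

Call:
jog_arm(hand=[0.02,0.02,0.02,0.02,0.02], travel=[[0,0,0],[0,0,0],[0,0,0],[0,0,0],[0,0,0]], yaw=[0,0,0,0,0])

```text
time_s: 6.4
position: [0.4917, -0.1544, 0.1653]
tool_rot: [[0.084, 0.996, 0.0], [0.996, -0.084, 0.0], [0.0, 0.0, -1.0]]
ft_force: [0.2, -0.6, -3.6]
grip_width: 0.0267
gripper_force: 59.4
```

```bash
python3 - <<'E'
from h import *
import cv2
s=env.observe();print(s['position'],s['tool_rot'],s['ft_force'],s['wrist_torque'],s['time_s'])
cv2.imwrite('pics/w2.png',env.get_image('wrist')[:,:,::-1])
cv2.imwrite('pics/s2.png',env.get_image('side')[:,:,::-1])
E
```

```text
[ 0.49172816 -0.15438765  0.1653497 ] [[ 8.44174689e-02  9.96430475e-01  8.97621222e-06]
 [ 9.96430474e-01 -8.44174691e-02  2.95117208e-05]
 [ 3.01641271e-05  6.45286663e-06 -1.00000000e+00]] [ 0.15785773 -0.6349642  -3.63593221] [-0.03286668  0.01970823  0.04436926] 6.4
```

View pics/w2.png

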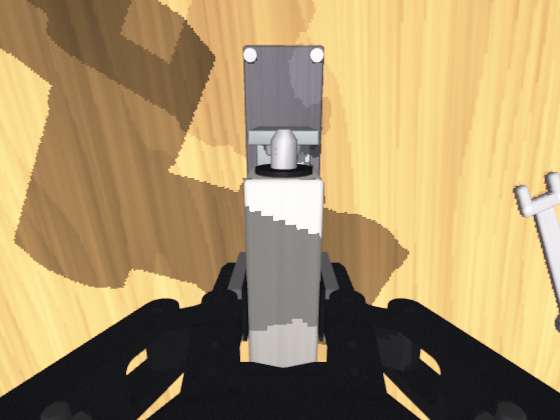

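Wrist view: pin tip (284,131), bar edges 246–321, low cheek 248–320 and plate 243–324. All centre on about column 284, so lateral and yaw are right to within 0.5 mm. Next I lower to axis z ≈ 100 mm, above the slot blocks and cup and still on the tall wall, and feel for the wall.

Call:
jog_arm(hand=[0.02,0.02,0.02,0.02,0.02], travel=[[0,0,-0.02],[0,0,-0.025],[0,0,-0.017],[0,0,-0.005],[0,0,0]], yaw=[0,0,0,0,0])

```text
time_s: 7.12
position: [0.4918, -0.1548, 0.0985]
tool_rot: [[0.085, 0.996, 0.0], [0.996, -0.085, -0.0], [-0.0, 0.0, -1.0]]
ft_force: [0.6, 0.6, -2.9]
grip_width: 0.0275
gripper_force: 59.4
```

Call:
jog_arm(hand=[0.02,0.02,0.02,0.02,0.02], travel=[[-0.0001,-0.001,0],[-0.0001,-0.001,0],[-0.0001,-0.001,0],[-0.0001,-0.001,0],[0,0,0]], yaw=[0,0,0,0,0])

```text
time_s: 7.75
position: [0.4913, -0.1588, 0.0984]
tool_rot: [[0.085, 0.996, 0.0], [0.996, -0.085, -0.0], [-0.0, 0.0, -1.0]]
ft_force: [-0.9, -0.6, -2.8]
grip_width: 0.0272
gripper_force: 59.4
```

Call:
jog_arm(hand=[0.02,0.02,0.02,0.02,0.02], travel=[[-0.0001,-0.001,0],[-0.0001,-0.001,0],[-0.0001,-0.001,0],[-0.0001,-0.001,0],[0,0,0]], yaw=[0,0,0,0,0])

```text
time_s: 8.38
position: [0.4909, -0.1628, 0.0983]
tool_rot: [[0.085, 0.996, -0.0], [0.996, -0.085, -0.0], [-0.0, -0.0, -1.0]]
ft_force: [0.0, 0.1, -3.1]
grip_width: 0.0274
gripper_force: 59.4
```

Call:
jog_arm(hand=[0.02,0.02,0.02,0.02,0.02], travel=[[-0.0001,-0.001,0],[-0.0001,-0.001,0],[-0.0001,-0.001,0],[-0.0001,-0.001,0],[0,0,0]], yaw=[0,0,0,0,0])

```text
time_s: 9.0
position: [0.4904, -0.1665, 0.0983]
tool_rot: [[0.085, 0.996, -0.0], [0.996, -0.085, 0.0], [0.0, -0.0, -1.0]]
ft_force: [2.1, 5.8, -2.0]
grip_width: 0.0269
gripper_force: 59.4
```

Contact at y ≈ -0.163, so the wall is about where measured. Pressing on in small steps.

Call:
jog_arm(hand=[0.02,0.02,0.02,0.02,0.02], travel=[[-0.0001,-0.001,0],[-0.0001,-0.001,0],[-0.0001,-0.001,0],[0,-0.001,0],[0,0,0]], yaw=[0,0,0,0,0])

```text
time_s: 9.62
position: [0.4901, -0.1702, 0.0982]
tool_rot: [[0.085, 0.996, -0.0], [0.996, -0.085, 0.001], [0.001, -0.0, -1.0]]
ft_force: [1.1, 7.8, -1.7]
grip_width: 0.0272
gripper_force: 59.4
```

Call:
jog_arm(hand=[0.02,0.02,0.02,0.02,0.02], travel=[[-0.0001,-0.001,0],[-0.0001,-0.001,0],[-0.0001,-0.001,0],[0,0,0],[0,0,0]], yaw=[0,0,0,0,0])

```text
time_s: 10.25
position: [0.4898, -0.1729, 0.0982]
tool_rot: [[0.085, 0.996, -0.0], [0.996, -0.085, 0.002], [0.001, -0.0, -1.0]]
ft_force: [0.7, 9.5, -1.2]
grip_width: 0.0269
gripper_force: 59.4
```

```bash
python3 - <<'E'
from h import *
import cv2
f=[]
for i in range(4):
    env.get_image('top'); s=env.observe(); f.append(np.r_[s['ft_force'],s['wrist_torque']])
print(np.round(f,2),s['position'],s['tool_rot'],s['time_s'])
cv2.imwrite('pics/w3.png',env.get_image('wrist')[:,:,::-1])
E
```

```text
[[ 0.87  8.5  -1.73  1.28 -0.27  0.05]
 [ 1.36  8.54 -2.01  1.23 -0.29  0.03]
 [ 1.75  8.94 -2.31  1.29 -0.24  0.03]
 [ 1.06  7.96 -1.96  1.23 -0.3   0.07]] [ 0.4898192  -0.17283878  0.09825102] [[ 8.46964988e-02  9.96406772e-01 -2.18988594e-04]
 [ 9.96405661e-01 -8.46960686e-02  1.52772581e-03]
 [ 1.50368887e-03 -3.47594502e-04 -9.99998809e-01]] 10.45
```

View pics/w3.png

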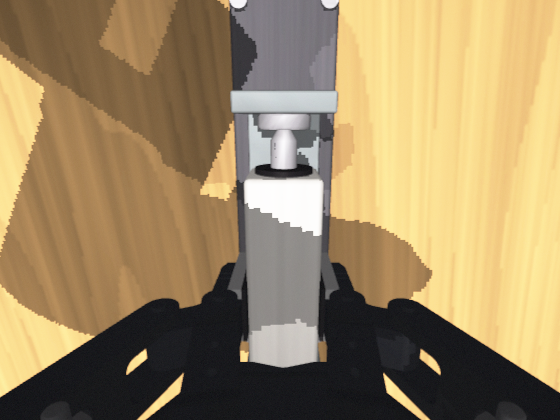

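Wrist view: pin (284,150), cup rim 259–310 and cheek 231–338 all centre on about 284.5. The force of about 8.5 N means roughly 9.5 mm in, so I need about 4 mm more.

Call:
jog_arm(hand=[0.02,0.02,0.02,0.02,0.02], travel=[[-0.0001,-0.001,0],[-0.0001,-0.001,0],[-0.0001,-0.001,0],[0,-0.001,0],[0,0,0]], yaw=[0,0,0,0,0])

```text
time_s: 11.12
position: [0.4895, -0.1765, 0.0982]
tool_rot: [[0.085, 0.996, -0.0], [0.996, -0.085, 0.002], [0.002, -0.001, -1.0]]
ft_force: [2.2, 10.5, -0.4]
grip_width: 0.027
gripper_force: 59.5
```

```bash
python3 - <<'E'
from h import *
import cv2
f=[]
for i in range(6):
    im=env.get_image('wrist'); s=env.observe(); f.append(np.r_[s['ft_force'],s['wrist_torque']])
print(np.round(np.mean(f,0),2),s['position'],s['tool_rot'],s['time_s'])
cv2.imwrite('pics/w4.png',cv2.resize(im[80:200,210:360,::-1],(750,600),interpolation=cv2.INTER_CUBIC))
E
```

```text
[ 1.93 10.92 -1.23  1.55 -0.32  0.07] [ 0.48947276 -0.17645511  0.09820866] [[ 8.46874387e-02  9.96407483e-01 -4.06362155e-04]
 [ 9.96405061e-01 -8.46863043e-02  2.27676037e-03]
 [ 2.23416776e-03 -5.97714313e-04 -9.99997326e-01]] 11.425
```

View pics/w4.png

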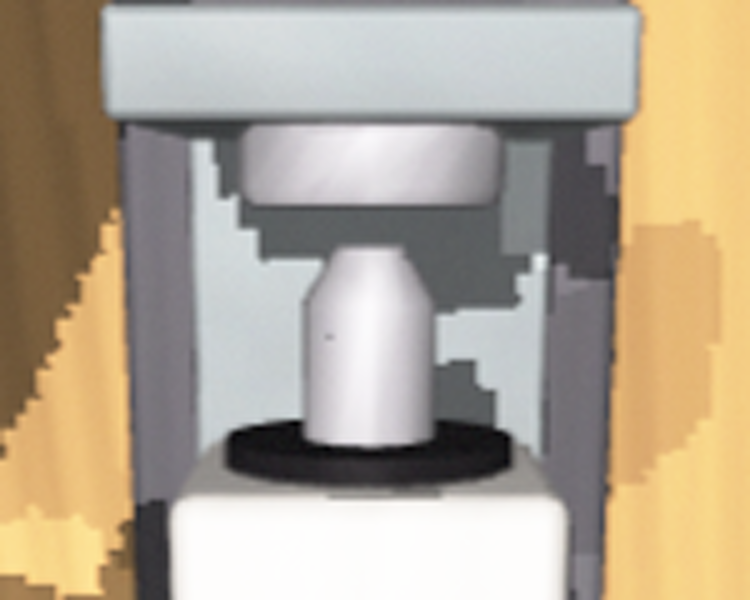

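11.0 N means 13.4 mm in, within the window. The crop shows a clear gap between the pin tip (368,245) and the cup rim (371,205), aligned laterally. Lowering in steps while watching the force.

Call:
jog_arm(hand=[0.02,0.02,0.02,0.02,0.02], travel=[[0,0,-0.003],[0,0,-0.003],[0,0,-0.003],[0,0,-0.002],[0,0,0]], yaw=[0,0,0,0,0])

```text
time_s: 12.05
position: [0.4892, -0.1763, 0.087]
tool_rot: [[0.085, 0.996, -0.001], [0.996, -0.085, 0.003], [0.003, -0.001, -1.0]]
ft_force: [1.7, 10.8, -2.0]
grip_width: 0.0273
gripper_force: 59.6
```

Call:
jog_arm(hand=[0.02,0.02,0.02,0.02,0.02], travel=[[0,0,-0.002],[0,0,-0.002],[0,0,-0.002],[0,0,-0.002],[0,0,0]], yaw=[0,0,0,0,0])

```text
time_s: 12.68
position: [0.4892, -0.1764, 0.079]
tool_rot: [[0.085, 0.996, -0.001], [0.996, -0.085, 0.003], [0.002, -0.001, -1.0]]
ft_force: [1.5, 11.6, -3.0]
grip_width: 0.0272
gripper_force: 59.6
```

Call:
jog_arm(hand=[0.02,0.02,0.02,0.02,0.02], travel=[[0,0,-0.002],[0,0,-0.002],[0,0,-0.002],[0,0,-0.002],[0,0,0]], yaw=[0,0,0,0,0])

```text
time_s: 13.3
position: [0.4892, -0.1764, 0.071]
tool_rot: [[0.085, 0.996, -0.001], [0.996, -0.085, 0.003], [0.003, -0.001, -1.0]]
ft_force: [1.5, 11.2, -2.6]
grip_width: 0.0273
gripper_force: 59.6
```

```bash
python3 - <<'E'
from h import *
import cv2
f=[]
for i in range(4):
    im=env.get_image('wrist'); s=env.observe(); f.append(np.r_[s['ft_force'],s['wrist_torque']])
print(np.round(np.mean(f,0),2),s['position'],s['time_s'])
sd=env.get_image('side')
a=cv2.resize(im[60:200,210:360,::-1],(400,373),interpolation=cv2.INTER_CUBIC)
b=cv2.resize(sd[240:380,220:320,::-1],(400,560),interpolation=cv2.INTER_CUBIC)
c=np.zeros((560,800,3),np.uint8);c[:373,:400]=a;c[:,400:]=b
cv2.imwrite('pics/w5.png',c)
E
```

```text
[ 1.69 10.92 -3.    1.63 -0.24  0.04] [ 0.48917455 -0.17632257  0.07098195] 13.5
```

View pics/w5.png

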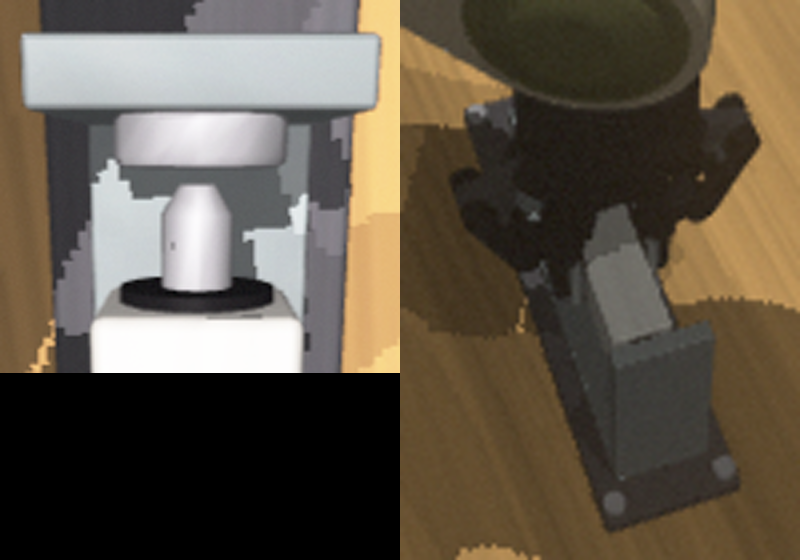

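The plunger is in the slot and the pin (196) sits about 0.6 mm left of the cup centre (201), level with the cup in height. I'll correct that by +0.5 mm in x, lower 2 mm and ease back.

Call:
jog_arm(hand=[0.02,0.02,0.02,0.02,0.02], travel=[[0.0005,0,-0.001],[0,0,-0.001],[0,0,0],[0.0001,0.001,0],[0,0,0]], yaw=[0,0,0,0,0])

```text
time_s: 14.18
position: [0.4897, -0.1754, 0.0691]
tool_rot: [[0.085, 0.996, -0.001], [0.996, -0.085, 0.002], [0.002, -0.002, -1.0]]
ft_force: [0.3, 10.1, -2.3]
grip_width: 0.0272
gripper_force: 59.6
```

Call:
jog_arm(hand=[0.02,0.02,0.02,0.02,0.02], travel=[[0.0001,0.001,0],[0.0001,0.001,0],[0.0001,0.001,0],[0,0,0],[0,0,0]], yaw=[0,0,0,0,0])

```text
time_s: 14.8
position: [0.49, -0.1727, 0.0691]
tool_rot: [[0.085, 0.996, -0.001], [0.996, -0.085, 0.002], [0.002, -0.001, -1.0]]
ft_force: [0.4, 8.0, -1.1]
grip_width: 0.0274
gripper_force: 59.6
```

The force is falling as expected (8 N, about 9.5 mm in), and the pin is entering the cup. I keep easing.

Call:
jog_arm(hand=[0.02,0.02,0.02,0.02,0.02], travel=[[0.0001,0.001,0],[0.0001,0.001,0],[0.0001,0.001,0],[0,0,0],[0,0,0]], yaw=[0,0,0,0,0])

```text
time_s: 15.42
position: [0.4903, -0.17, 0.0691]
tool_rot: [[0.085, 0.996, -0.001], [0.996, -0.085, 0.001], [0.001, -0.001, -1.0]]
ft_force: [-0.6, 8.3, -1.9]
grip_width: 0.0275
gripper_force: 59.6
```

Call:
jog_arm(hand=[0.02,0.02,0.02,0.02,0.02], travel=[[0.0001,0.001,0],[0.0001,0.001,0],[0,0,0],[0,0,0],[0,0,0]], yaw=[0,0,0,0,0])

```text
time_s: 16.05
position: [0.4905, -0.1682, 0.0691]
tool_rot: [[0.085, 0.996, -0.001], [0.996, -0.085, 0.001], [0.001, -0.001, -1.0]]
ft_force: [-0.8, 6.0, -3.8]
grip_width: 0.027
gripper_force: 59.6
```

```bash
python3 - <<'E'
from h import *
import cv2
f=[]
for i in range(4):
    im=env.get_image('wrist'); s=env.observe(); f.append(np.r_[s['ft_force'],s['wrist_torque']])
print(np.round(np.mean(f,0),2),s['position'],s['time_s'])
cv2.imwrite('pics/w6.png',cv2.resize(im[60:200,210:360,::-1],(600,560),interpolation=cv2.INTER_CUBIC))
E
```

```text
[-0.56  5.87 -2.42  0.89  0.05 -0.07] [ 0.49050966 -0.16819213  0.06910556] 16.25
```

View pics/w6.png

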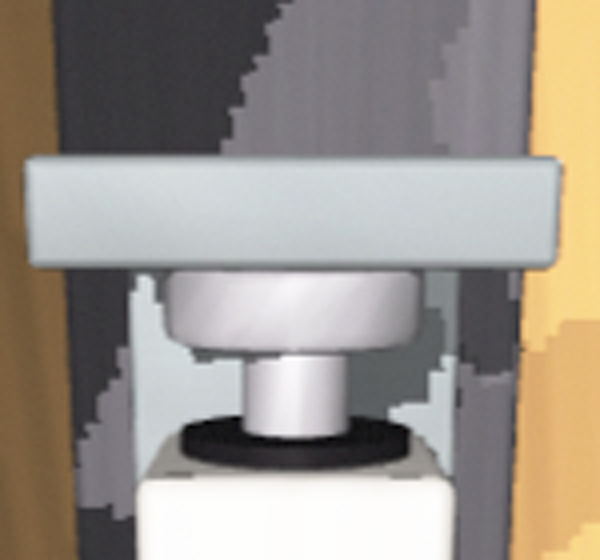

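The pin (296) is in the cup (292), with about 1 mm left to go. Easing in half-millimetre steps until the force falls, which shows the cup bottom taking the spring.

Call:
jog_arm(hand=[0.02,0.02,0.02,0.02,0.02], travel=[[-0.0003,0.0004,0],[0,0.0004,0],[0,0,0],[0,0,0],[0,0,0]], yaw=[0,0,0,0,0])

```text
time_s: 16.88
position: [0.4904, -0.1675, 0.0691]
tool_rot: [[0.085, 0.996, -0.001], [0.996, -0.085, 0.001], [0.001, -0.001, -1.0]]
ft_force: [-0.1, 4.4, -2.2]
grip_width: 0.0273
gripper_force: 59.4
```

```bash
cat > f.py <<'E'
from h import *
f=[]
for i in range(4):
    env.get_image('top'); s=env.observe(); f.append(np.r_[s['ft_force'],s['wrist_torque']])
print(np.round(np.mean(f,0),2),s['position'],s['grip_width'],s['time_s'])
E
python3 f.py
```

```text
[ 0.87  5.59 -2.58  0.85 -0.07  0.02] [ 0.49045346 -0.16754964  0.06914472] 0.027321288545222096 17.075
```

Call:
jog_arm(hand=[0.02,0.02,0.02,0.02,0.02], travel=[[0,0,-0.0004],[0,0,-0.0004],[0,0.0004,0],[0,0,0],[0,0,0]], yaw=[0,0,0,0,0])

```text
time_s: 17.7
position: [0.4905, -0.1673, 0.0685]
tool_rot: [[0.085, 0.996, -0.0], [0.996, -0.085, 0.0], [0.0, -0.0, -1.0]]
ft_force: [0.2, 5.4, -2.4]
grip_width: 0.0271
gripper_force: 59.4
```

```bash
python3 f.py
```

```text
[ 0.62  5.35 -2.49  0.78 -0.06  0.01] [ 0.49055237 -0.16725242  0.06848584] 0.0268670979091894 17.9
```

Call:
jog_arm(hand=[0.02,0.02,0.02,0.02,0.02], travel=[[0,0.0004,-0.0003],[0,0,0],[0,0,0],[0,0,0],[0,0,0]], yaw=[0,0,0,0,0])

```text
time_s: 18.52
position: [0.4906, -0.1671, 0.0682]
tool_rot: [[0.085, 0.996, -0.0], [0.996, -0.085, -0.0], [-0.0, -0.0, -1.0]]
ft_force: [-0.5, 4.8, -0.3]
grip_width: 0.0275
gripper_force: 59.5
```

```bash
python3 f.py
```

```text
[-0.22  3.9  -1.16  0.59  0.07 -0.01] [ 0.49062215 -0.16712664  0.06823695] 0.027143686161969563 18.725
```

The force is dropping off the spring line (3.9 N over 0.2 mm), so the pin is reaching the cup bottom and the floor is starting to carry weight. One more small step to confirm.

Call:
jog_arm(hand=[0.02,0.02,0.02,0.02,0.02], travel=[[0,0.0003,-0.0002],[0,0,0],[0,0,0],[0,0,0],[0,0,0]], yaw=[0,0,0,0,0])

```text
time_s: 19.35
position: [0.4907, -0.167, 0.0681]
tool_rot: [[0.085, 0.996, 0.0], [0.996, -0.085, -0.0], [-0.0, 0.0, -1.0]]
ft_force: [-0.8, 0.5, 0.3]
grip_width: 0.0274
gripper_force: 59.6
```

```bash
python3 f.py
```

```text
[-1.29 -0.02 -0.33  0.07  0.19  0.04] [ 0.49071119 -0.1669829   0.06808381] 0.02727231625259786 19.55
```

The force on the hand is now near zero: pin home and weight on the floor. Opening gently.

Call:
jog_arm(hand=[0.026,0.028,0.032,0.036,0.042], travel=[[-0.0002,0,0],[0,0,0],[0,0,0],[0,0,0],[0,0,0]], yaw=[0,0,0,0,0], grip_force=20)

```text
time_s: 20.18
position: [0.4905, -0.1668, 0.0681]
tool_rot: [[0.085, 0.996, 0.0], [0.996, -0.085, -0.0], [-0.0, 0.0, -1.0]]
ft_force: [-0.1, 0.4, -0.4]
grip_width: 0.0418
gripper_force: 0.0
```

Call:
jog_arm(hand=[0.05,0.06,0.07,0.07,0.07], travel=[[0,0,0],[0,0,0],[0,0,0],[0,0,0],[0,0,0]], yaw=[0,0,0,0,0])

```text
time_s: 20.8
position: [0.4904, -0.1668, 0.068]
tool_rot: [[0.085, 0.996, -0.0], [0.996, -0.085, 0.0], [0.0, -0.0, -1.0]]
ft_force: [-0.4, 0.4, -0.7]
grip_width: 0.0699
gripper_force: 0.0
```

Call:
jog_arm(hand=[0.07,0.07,0.07,0.07,0.07], travel=[[0,0,0.005],[0,0,0.015],[0,0,0.03],[0,0,0.04],[0,0,0.04]], yaw=[0,0,0,0,0])

```text
time_s: 21.42
position: [0.4903, -0.1667, 0.1996]
tool_rot: [[0.085, 0.996, 0.0], [0.996, -0.085, -0.0], [-0.0, 0.0, -1.0]]
ft_force: [1.0, -0.1, 0.2]
grip_width: 0.0699
gripper_force: 0.0
```

```bash
python3 - <<'E'
from h import *
import cv2
s=env.observe();print(s['position'],s['ft_force'],s['time_s'])
w=env.get_image('wrist')[:,:,::-1];sd=env.get_image('side')[:,:,::-1]
c=np.zeros((600,800,3),np.uint8)
c[:,:400]=cv2.resize(w[0:375,160:410],(400,600));c[:560,400:]=cv2.resize(sd[240:380,220:320],(400,560),interpolation=cv2.INTER_CUBIC)
cv2.imwrite('pics/w7.png',c)
E
```

```text
[ 0.49028707 -0.16667474  0.19960661] [ 0.95083658 -0.14344812  0.17386135] 21.425
```

View pics/w7.png

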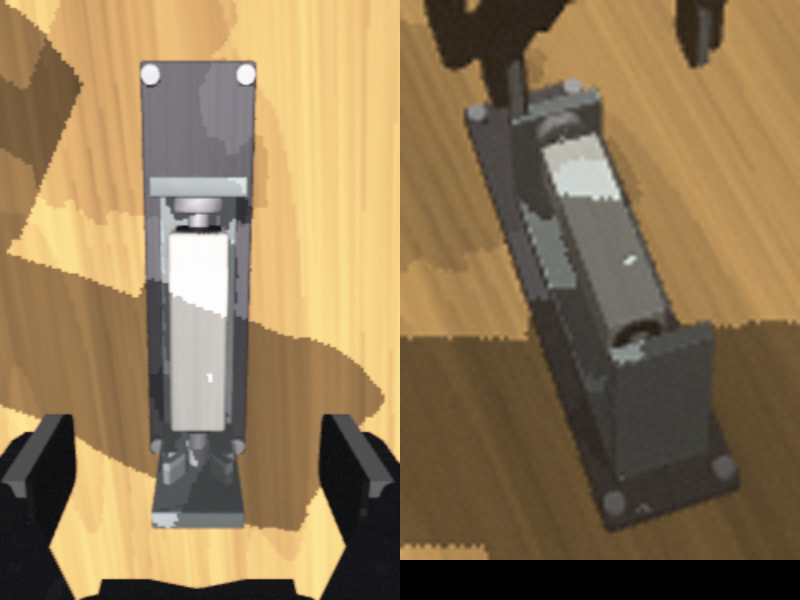

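The spindle sits level in the yoke. The pin is in the cup at (198,218), the plunger in the slot at (198,455), and the hand is clear. Handing in.

```bash
python3 -c "
from rig import env
print(env.close_job())"
```

```text
the job is handed in; nothing more can be done
None
```

The spindle is in the yoke with the plunger in the slot and the pin home in the cup, sitting level; it was let go only once the pin was home, and the job was handed in at about 21.5 s, with the jar, tin and spanner never approached.

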